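# Clear the rose packing bench: tape, knives and stake back to their places

## Robot

A 6-joint arm with a two-finger parallel gripper is mounted at the origin on the work surface. World frame = base frame: x ahead of the robot, y to its left, z up, the work surface at z = 0. Lengths are in m, angles in rad, forces in N, time in s.
With the tool pointing down it reaches from about 0.3 to 0.775 m from the base axis. Payload 14.6 kg.
Tool frame: the origin (TCP) lies at the centre of the arm's flange, where the gripper is bolted on; the fingertips stand 173 mm ahead of it and the grasp point (between the pads) lies 155 mm ahead of it; z points along the fingers, x is the direction in which the jaws open and shut, and the axes are right-handed (so a half turn about z gives the same grasp; the last joint's range is limited). The gripper opens to 85 mm and grips with 20 to 120 N. Pads are 22 mm wide; open, the fingers measure 114 mm over their backs; the gripper's body (76 mm by 85 mm) begins 54 mm behind the grasp point. The pads swing forward as they close: fully open they stand 13 mm farther back than shut.
Start: joints at [1.05, 0.3, 1.521, -0, 1.321, -0.067], TCP at [0.241, 0.494, 0.405] pointing down, gripper open.
Joint ranges: [-3.03, 3.03], [-0.79, 2.21], [0.23, 2.52], [-1.04, 4.18], [0, 3.07], [-2.55, 2.55]. Speed limits (rad/s): [2.22, 2.22, 2.57, 3.14, 3.14, 3.14].

## Interface

Orientations are given as a unit quaternion [w, x, y, z].
In Python, from rig import * gives the robot as it stands. The module is installed in compiled form; this text tells all that it offers.
- The arm moves only by the tool jog_arm, never from a script. Its arguments are lists of equal length, an entry for each row: "translation": the shift along the tool's x, y, z in m, a list of three; "angular": the turn, a rotation vector about the tool's x, y, z in degrees, a list of three; "gripper": the opening, from -1 (shut) to 1 (fully open). A call has 1 to 20 rows; each row is the pose to reach, as a shift and turn from the pose commanded when the call began, along the tool's axes at that moment; what a row does not reach only later rows make up. A row lasts 1/8 s, in which the tool goes at most 62.5 mm and 10.7 degrees, less where a joint would pass 70% of its speed; a pose out of reach is approached as far as the arm can. A call with a gripper value outside its range is refused whole. The fingers move at their own pace and stop on an object; the grip force is fixed at half the most. Time passes only in rows, so rows that repeat a pose let the fingers close. It gives the time, the measured TCP pose, the force and the opening at its end, in the units of the state.
- observe(): the state, without advancing time (a new reading comes with each control period).
- get_image(name): name is "scene" or "top" or "wrist"; returns a dict with "color" (400x640x3 uint8, blue, green, red), "fx", "fy", "cx", "cy" (pixels), "k1" (the pictures are not rectified: a ray, as slopes to the right and down, at radius r is drawn at 1 + k1 r^2 times it, then the intrinsics apply), "extrinsics" (4x4, takes a point from camera to world coordinates); the wrist camera has in their place "T_tool_cam" (4x4, takes a point from camera to tool coordinates, whose origin is the TCP and whose axes are the tool frame's). Camera axes: x right, y down, z forward; pixel columns grow to the right and rows downward; lengths in m; the calibration is good to about 2 mm. A picture is of the moment at which its call begins: read the wrist's pose just before it. There is no depth.
- close_job(): hands the job in, once; it reports no verdict.
The state is a dict: "time": time; "q": joint angles; "qd": joint speeds; "effort": joint torques, N m; "eef_pos": TCP position; "orientation": TCP orientation; "force": force on the tool from outside, world axes, zero at the start; "moment": the same for the moment, N m; "finger_gap": opening from 0.0 (shut) to 1.0 (fully open).
Only numpy, scipy, OpenCV 4.12 (cv2) and the standard library are available. Lean on these libraries where they do the work, as an engineer would, in place of code of your own. Each camera call takes 0.05 s, during which the arm holds its last target.

## Task

Tidy the packing bench: put both tape rolls (green and orange) in the blue tray, each lying flat on its floor, and both folded knives (red and white) in the yellow tray, each lying on its floor and not on one another or on the rim. Feed the square wooden stake lengthwise through the aluminium guide tube, from either end, until it sticks out clearly at both ends, and leave everything lying still.

Things in the scene. Friction and masses are not known exactly. Their poses are not given: they have to be found in the camera images.
- roll_green_center (a point): Green roll of bunching tape, a flat ring lying on its side face (hole upright), outer diameter 52 mm, hole 29 mm, 30 mm tall (its brown cardboard core stands 1 mm proud at the top), about 60 g; the point is its centre, half-way up (15 mm above what it lies on); z is the hole's axis, its yaw means nothing
- roll_orange_center (a point): Orange roll of bunching tape, a flat ring lying on its side face (hole upright), outer diameter 52 mm, hole 29 mm, 30 mm tall (its brown cardboard core stands 1 mm proud at the top), about 60 g; the point is its centre, half-way up (15 mm above what it lies on); z is the hole's axis, its yaw means nothing
- knife_red_center (a point): Florist's knife with a red handle, folded shut: a flat bar 86 mm long (its x axis), 22 mm wide (y) and 18 mm tall (z), steel bolster at its +x end, about 70 g; the point is its centre, half-way up (9 mm above what it lies on)
- knife_white_center (a point): Florist's knife with a white handle, folded shut: a flat bar 86 mm long (its x axis), 22 mm wide (y) and 18 mm tall (z), steel bolster at its +x end, about 70 g; the point is its centre, half-way up (9 mm above what it lies on)
- stake_center (a point): Square wooden plant stake, pale wood, 14 x 14 mm and 200 mm long (its y axis), about 30 g, lying on the table; the point is its centre, half-way up (7 mm above the table)
- tray_blue: Blue open tray fixed to the table: 220 mm long (its x axis), 140 mm wide (y), walls 5 mm thick and 22 mm high over the table, floor 5 mm thick. Origin: centre of its underside, on the table. Has room for two things side by side along its length. The tape rolls belong here.
- tray_yellow: Yellow open tray fixed to the table: 220 mm long (its x axis), 140 mm wide (y), walls 5 mm thick and 22 mm high over the table, floor 5 mm thick. Origin: centre of its underside, on the table. Has room for two things side by side along its length. The knives belong here.
- tube_center (a point): Guide tube: a round aluminium tube lying level on the table and fixed to it, open at both ends, 60 mm long, outer diameter 42 mm, bore 36 mm, with a low dark foot (6 mm high, out to 32 mm from the axis, 50 mm long) on each side. The point is the middle of the bore, on its axis, 21 mm above the table; y runs along the bore. Either end may be used; there is free table in line with both ends, more on the side towards the middle of the table (y = 0)
There are look-alikes about, which are no part of the job. Of the things shaped like the part that bears roll_orange_center, the orange one is meant.

How it is judged:
At the end, for the whole second after the job is handed in: Rolls flat (0.15 rad) on the blue tray's floor, knives on the yellow tray's floor: centres inside the tray (rolls 12-25 mm, knives 8-20 mm above the table). Stake in the bore, within 18 mm of its axis and 0.25 rad, sticking out at least 5 mm at each end. All slower than 0.02 m/s (x of roll_green_center in the frame of tray_blue between -0.09 and 0.09 m and y of roll_green_center in the frame of tray_blue between -0.05 and 0.05 m and z of roll_green_center in the frame of tray_blue between 0.012 and 0.025 m and angle between each of roll_green_center, roll_orange_center's own z axis and vertical below 0.15 rad and x of roll_orange_center in the frame of tray_blue between -0.09 and 0.09 m and y of roll_orange_center in the frame of tray_blue between -0.05 and 0.05 m and z of roll_orange_center in the frame of tray_blue between 0.012 and 0.025 m and x of knife_red_center in the frame of tray_yellow between -0.1 and 0.1 m and y of knife_red_center in the frame of tray_yellow between -0.06 and 0.06 m and z of knife_red_center in the frame of tray_yellow between 0.008 and 0.02 m and x of knife_white_center in the frame of tray_yellow between -0.1 and 0.1 m and y of knife_white_center in the frame of tray_yellow between -0.06 and 0.06 m and z of knife_white_center in the frame of tray_yellow between 0.008 and 0.02 m and x of stake_center in the frame of tube_center between -0.018 and 0.018 m and y of stake_center in the frame of tube_center between -0.065 and 0.065 m and z of stake_center in the frame of tube_center between -0.018 and 0.018 m and angle between the y axis of stake_center and the y axis of tube_center, either way round below 0.25 rad and linear speed of each of roll_green, roll_orange, knife_red, knife_white, stake below 0.02 m/s); the robot touches nothing.
It also fails if it takes over 128 s, if anything falls off the work surface, if the arm or the gripper's body presses on something with over 40 N, if the wrist force passes 120 N, or if a joint passes its speed limit or range.

## Working session

There is one attempt and no reset: what is moved stays moved. The work goes in short steps, Python scripts to look and compute and a tool call to move; the robot and the scene stay as the last step left them, time stands still between calls to the robot, and variables do not carry over. Pictures are saved under pics/ and viewed, and the job is handed in when it is done.

Besides the shell and the picture viewer there is one more tool, called after ">>>" by a JSON object that holds its "name" and its "arguments". jog_arm: Moves the arm, as the interface text tells. Its arguments: {"type":"object","properties":{"translation":{"type":"array","items":{"type":"array","items":{"type":"number"}}},"angular":{"type":"array","items":{"type":"array","items":{"type":"number"}}},"gripper":{"type":"array","items":{"type":"number"}}},"required":["translation","angular","gripper"]}

```bash
mkdir -p pics; cat > h.py <<'E'
import numpy as np, cv2
from rig import *
def save(n,f):
    im=get_image(n); cv2.imwrite('pics/'+f,im['color']); return im
E
python3 - <<'E'
from h import *
import pickle
print(observe())
d={}
for n in ['scene','top','wrist']:
    im=save(n,n+'0.png'); d[n]=im
    print(n,{k:v for k,v in im.items() if k!='color'})
pickle.dump(d,open('d0.pkl','wb'))
E
```

```text
{'time': 0.0, 'q': array([ 1.05040505e+00,  3.00500796e-01,  1.52161746e+00,  2.35275365e-06,
        1.32070408e+00, -6.65885308e-02]), 'qd': array([ 0.00284577,  0.00065217, -0.00136869, -0.00020118, -0.00040585,
       -0.00029577]), 'effort': array([-1.51927299e-03, -5.43504918e+01, -3.61793518e+01, -1.10413607e-04,
        4.05296101e-03,  4.80222070e-05]), 'eef_pos': array([0.24109169, 0.49430319, 0.40408951]), 'orientation': array([ 2.89390214e-04,  8.48052632e-01,  5.29911649e-01, -5.42479333e-04]), 'force': array([-0.17858236, -0.71796705, -0.24209874]), 'moment': array([-0.0288894 , -0.00452203, -0.02781832]), 'finger_gap': 0.9998381791597963}
scene {'fx': 448.75990473424673, 'fy': 448.75990473424673, 'cx': 321.60856652713835, 'cy': 205.53150392781617, 'k1': -0.01446676269875975, 'extrinsics': array([[-0.44538768,  0.58127934, -0.68098762,  1.44549744],
       [ 0.89524826,  0.27837182, -0.34790758,  0.43620771],
       [-0.01266373, -0.76460673, -0.6443727 ,  0.86062704],
       [ 0.        ,  0.        ,  0.        ,  1.        ]])}
top {'fx': 449.2760706960892, 'fy': 449.2760706960892, 'cx': 310.44304961219376, 'cy': 197.5063087382341, 'k1': -0.11755167997124809, 'extrinsics': array([[-0.0269683 , -0.98110395,  0.19159265,  0.38381669],
       [-0.9996339 ,  0.02688713, -0.00302393, -0.00602648],
       [-0.00218459, -0.19160406, -0.98146987,  1.06011742],
       [ 0.        ,  0.        ,  0.        ,  1.        ]])}
wrist {'fx': 275.46877465903503, 'fy': 275.46877465903503, 'cx': 320.3130250365007, 'cy': 199.47208789034534, 'k1': -0.042616707368748154, 'T_tool_cam': array([[ 9.99999954e-01, -1.26036458e-04,  2.74585895e-04,
        -1.21298705e-03],
       [ 2.90641967e-05,  9.44748087e-01,  3.27797272e-01,
        -8.40328785e-02],
       [-3.00728906e-04, -3.27797249e-01,  9.44748048e-01,
         3.07948625e-02],
       [ 0.00000000e+00,  0.00000000e+00,  0.00000000e+00,
         1.00000000e+00]])}
```

View pics/top0.png

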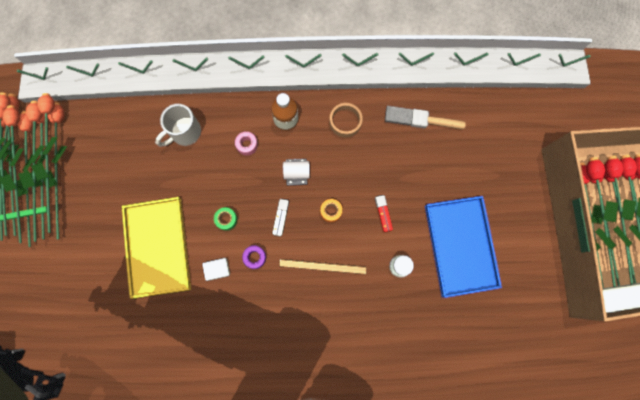

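View pics/scene0.png

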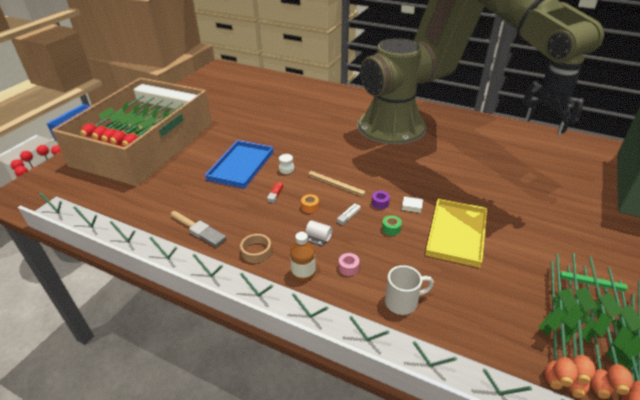

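View pics/wrist0.png

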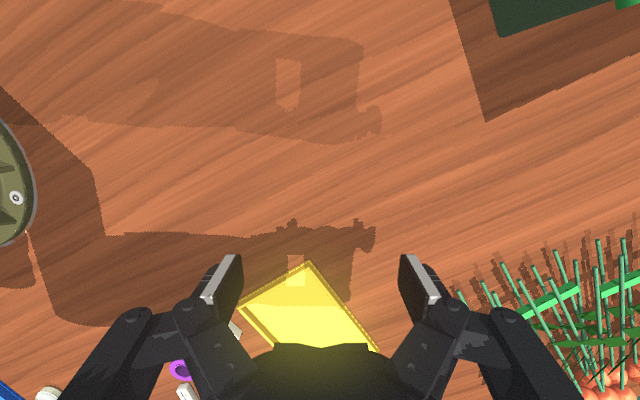

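```bash
cat >> h.py <<'E'
def und(im,uv):
    K=np.array([[im['fx'],0,im['cx']],[0,im['fy'],im['cy']],[0,0,1.]])
    return cv2.undistortPoints(np.array(uv,float).reshape(-1,1,2),K,np.array([im['k1'],0,0,0,0.])).reshape(-1,2)
def cast(im,uv,z,E=None):
    E=im['extrinsics'] if E is None else E
    p=und(im,uv); d=np.c_[p,np.ones(len(p))]@E[:3,:3].T; o=E[:3,3]
    return o+d*((z-o[2])/d[:,2])[:,None]
def blobs(im,lo,hi,roi=None,amin=40):
    hsv=cv2.cvtColor(im['color'],cv2.COLOR_BGR2HSV); m=cv2.inRange(hsv,np.array(lo),np.array(hi))
    if roi: q=np.zeros_like(m);x0,y0,x1,y1=roi;q[y0:y1,x0:x1]=m[y0:y1,x0:x1];m=q
    c,_=cv2.findContours(m,cv2.RETR_EXTERNAL,cv2.CHAIN_APPROX_NONE)
    return [k for k in c if cv2.contourArea(k)>amin],m
E
python3 - <<'E'
from h import *
import pickle
d=pickle.load(open('d0.pkl','rb')); T=d['top']; hsv=cv2.cvtColor(T['color'],cv2.COLOR_BGR2HSV)
for n,p in dict(green=(225,208),orange=(331,201),red=(384,215),white=(280,217),stake=(323,267),tube=(296,168),yel=(155,240),blue=(463,246),pur=(254,248),tan=(345,104)).items(): print(n,hsv[p[1],p[0]])
c=T['color'][140:320,110:520]; c=cv2.resize(c,None,fx=1.95,fy=1.95,interpolation=cv2.INTER_CUBIC); cv2.imwrite('pics/topc.png',c)
c=T['color'][150:285,195:415]; c=cv2.resize(c,None,fx=3.6,fy=3.6,interpolation=cv2.INTER_CUBIC); cv2.imwrite('pics/topc2.png',c)
E
```

```text
green [ 64 141 213]
orange [ 22 156 243]
red [  1 132 211]
white [113  11 204]
stake [ 21  98 245]
tube [108   5 251]
yel [ 30 147 248]
blue [108 173 247]
pur [142 129 223]
tan [ 15 118 223]
```

View pics/topc2.png

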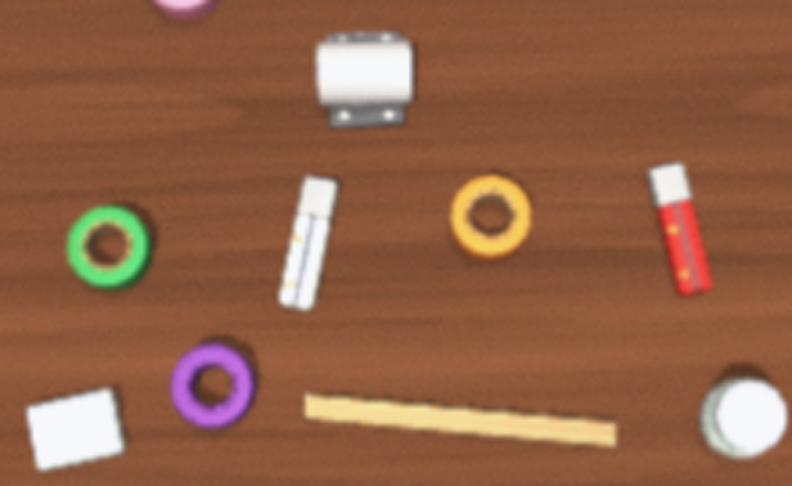

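```bash
cat > meas.py <<'E'
from h import *
def rect(im,c,z):
    p=cast(im,c.reshape(-1,2),z)[:,:2]
    r=cv2.minAreaRect((p*1000).astype(np.float32)); b=cv2.boxPoints(r)/1000
    e0=b[1]-b[0]; e1=b[2]-b[1]; l=e0 if np.linalg.norm(e0)>np.linalg.norm(e1) else e1
    return np.round(np.array(r[0])/1000,4), np.round(np.array(r[1])), round(np.degrees(np.arctan2(l[1],l[0]))%180,1)
R=dict(green=([55,80,60],[75,255,255],.031,(100,140,300,320)),orange=([15,125,120],[27,255,255],.030,(300,185,360,235)),
 white=([90,0,150],[130,50,255],.018,(265,190,295,245)),redH=([0,110,120],[6,255,255],.018,(365,185,400,240)),redAll=([0,110,120],[6,255,255],.018,(365,185,400,240)),
 stake=([15,60,150],[28,255,255],.014,(270,250,375,280)),tube=([90,0,150],[130,40,255],.03,(275,155,315,188)),
 yel=([25,110,90],[35,255,255],.022,(100,180,200,310)),blue=([100,110,80],[118,255,255],.022,(415,180,515,310)))
def run(im):
  for n,(lo,hi,z,roi) in R.items():
    cs,m=blobs(im,lo,hi,roi)
    for c in cs: print(n,cv2.boundingRect(c),*rect(im,c,z))
if __name__=='__main__':
  import pickle
  run(pickle.load(open('d0.pkl','rb'))['top'])
E
python3 meas.py
```

```text
green (214, 207, 23, 23) [0.5406 0.1907] [52. 51.] 44.4
orange (320, 198, 23, 23) [ 0.5554 -0.0562] [51. 52.] 133.4
white (274, 210, 11, 25) [0.5312 0.0658] [17. 57.] 167.2
redH (377, 206, 16, 27) [ 0.5315 -0.1826] [61. 26.] 10.7
redAll (377, 206, 16, 27) [ 0.5315 -0.1826] [61. 26.] 10.7
stake (279, 259, 88, 15) [ 0.4252 -0.0326] [203.  17.] 83.2
tube (284, 166, 25, 7) [0.6546 0.0232] [57. 15.] 88.4
yel (133, 281, 23, 18) [0.3757 0.3819] [32. 52.] 142.7
yel (122, 197, 67, 91) [0.4826 0.3603] [216. 142.] 7.5
blue (425, 196, 76, 101) [ 0.4627 -0.3624] [221. 144.] 6.8
```

```bash
python3 - <<'E'
from h import *
from meas import rect
import pickle
d=pickle.load(open('d0.pkl','rb')); T=d['top'];S=d['scene']
z=lambda L:(np.array(L,float)+.5)/3.6-.5+[195,150]
for n,L in dict(white=[(305,177),(337,181),(311,310),(279,305)],red=[(650,170),(683,163),(711,290),(680,296)]).items():
    print(n,*rect(T,z(L),.018))
print('foot front',cast(T,z([(332,126),(403,124)]),.006))
print('foot back',cast(T,z([(328,34),(403,33)]),.006))
print('tube ends sil', cast(T,z([(317,72),(412,72)]),.040))
print('yel',cast(T,[(122,206),(180,198),(189.5,289.5),(131,297)],.022), cast(T,[(122,206),(180,198),(189.5,289.5),(131,297)],.022).mean(0))
c,_=blobs(S,[15,125,120],[27,255,255],(295,190,325,215)); print('orange S',[(cv2.boundingRect(k),rect(S,k,.022)) for k in c])
c=T['color'][180:310,110:200]; cv2.imwrite('pics/yel.png',cv2.resize(c,None,fx=4,fy=4,interpolation=cv2.INTER_CUBIC))
c=S['color'][130:280,180:500]; cv2.imwrite('pics/sc.png',cv2.resize(c,None,fx=2.5,fy=2.5,interpolation=cv2.INTER_CUBIC))
E
```

```text
white [0.5426 0.0628] [21. 87.] 167.9
red [ 0.5446 -0.1804] [86. 22.] 9.2
foot front [[ 0.62266748  0.04657574  0.006     ]
 [ 0.62272349 -0.00088246  0.006     ]]
foot back [[ 0.68650811  0.04824743  0.006     ]
 [ 0.68577632 -0.00247241  0.006     ]]
tube ends sil [[ 0.65127365  0.05406151  0.04      ]
 [ 0.64953985 -0.00777901  0.04      ]]
yel [[0.5780964  0.44335536 0.022     ]
 [0.59377363 0.30106251 0.022     ]
 [0.37898226 0.27411386 0.022     ]
 [0.36315718 0.41254821 0.022     ]] [0.47850237 0.35776998 0.022     ]
orange S [((301, 194, 18, 13), (array([ 0.5516, -0.0604]), array([56., 50.]), np.float32(26.8)))]
```

View pics/yel.png

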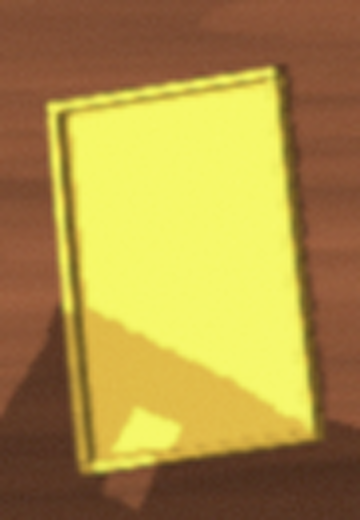

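View pics/sc.png

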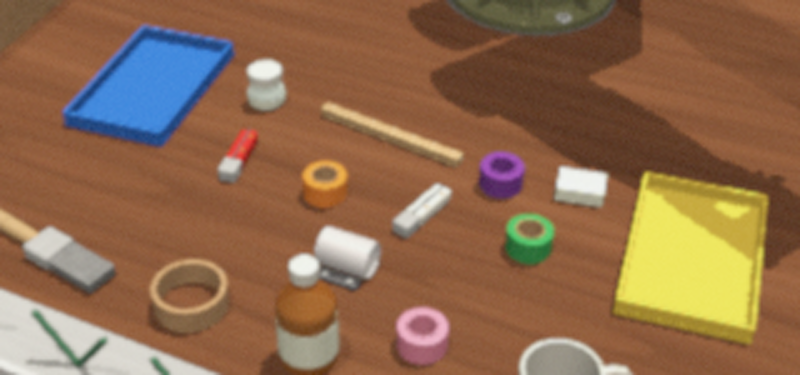

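```bash
cat > plan.py <<'E'
import sys
from h import *
from scipy.spatial.transform import Rotation as Ro
def plan(*wps):
    s=observe(); p=s['eef_pos']; q=s['orientation']; R=Ro.from_quat([q[1],q[2],q[3],q[0]])
    x=R.as_matrix()[:,0]
    print('t',round(s['time'],2),'pos',p.round(4),'phi',round(np.degrees(np.arctan2(x[1],x[0])),2),'gap',round(s['finger_gap'],3),'q6',round(np.degrees(s['q'][5])),'F',s['force'].round(1))
    for (X,Y,Z,phi) in wps:
        f=np.radians(phi); M=np.array([[np.cos(f),np.sin(f),0],[np.sin(f),-np.cos(f),0],[0,0,-1]])
        t=R.inv().apply(np.array([X,Y,Z])-p); r=(R.inv()*Ro.from_matrix(M)).as_rotvec(degrees=True)
        print((X,Y,Z,phi),'->',t.round(4).tolist(),r.round(2).tolist())
if __name__=='__main__': plan(*[tuple(map(float,a.split(','))) for a in sys.argv[1:]])
E
python3 plan.py .5426,.0628,.28,77.9 .5426,.0628,.178,77.9
```

```text
t 0.15 pos [0.2411 0.4943 0.4043] phi 64.0 gap 0.998 q6 -4 F [-0.  -0.4 -0.5]
(0.5426, 0.0628, 0.28, 77.9) -> [-0.2556, 0.4602, 0.1244] [-0.01, 0.05, -13.9]
(0.5426, 0.0628, 0.178, 77.9) -> [-0.2555, 0.4602, 0.2264] [-0.01, 0.05, -13.9]
```

>>> {"name": "jog_arm", "arguments": {"translation": [[-0.256,0.46,0.124],[-0.256,0.46,0.124],[-0.256,0.46,0.124],[-0.256,0.46,0.124],[-0.256,0.46,0.124],[-0.256,0.46,0.124],[-0.256,0.46,0.124],[-0.256,0.46,0.124],[-0.256,0.46,0.124],[-0.256,0.46,0.124],[-0.256,0.46,0.124],[-0.256,0.46,0.124]], "angular": [[0,0,-13.9],[0,0,-13.9],[0,0,-13.9],[0,0,-13.9],[0,0,-13.9],[0,0,-13.9],[0,0,-13.9],[0,0,-13.9],[0,0,-13.9],[0,0,-13.9],[0,0,-13.9],[0,0,-13.9]], "gripper": [0.2,0.2,0.2,0.2,0.2,0.2,0.2,0.2,0.2,0.2,0.2,0.2]}}

```text
time: 1.65
eef_pos: [0.5419, 0.0635, 0.281]
orientation: [0.0, 0.777, 0.629, 0.0]
force: [-0.1, 0.6, 0.4]
finger_gap: 0.595
```

```bash
cat > wr.py <<'E'
from h import *
from scipy.spatial.transform import Rotation as Ro
def wr(f):
    s=observe(); im=save('wrist',f); q=s['orientation']
    E=np.eye(4);E[:3,:3]=Ro.from_quat([q[1],q[2],q[3],q[0]]).as_matrix();E[:3,3]=s['eef_pos']
    im['extrinsics']=E@im['T_tool_cam']; return im
E
python3 plan.py .5426,.0628,.28,77.9 .5426,.0628,.178,77.9
python3 -c "
from wr import *
import pickle
pickle.dump(wr('w1.png'),open('w1.pkl','wb'))"
```

```text
t 1.65 pos [0.5419 0.0635 0.281 ] phi 77.98 gap 0.595 q6 -75 F [-0.1  0.6  0.4]
(0.5426, 0.0628, 0.28, 77.9) -> [-0.0006, 0.0008, 0.001] [0.02, -0.01, 0.08]
(0.5426, 0.0628, 0.178, 77.9) -> [-0.0006, 0.0008, 0.103] [0.02, -0.01, 0.08]
```

View pics/w1.png

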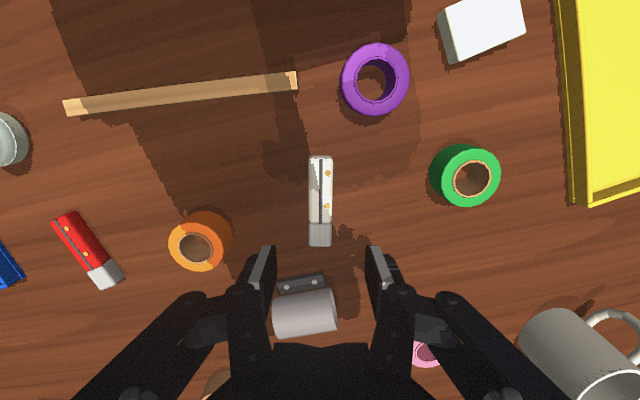

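```bash
python3 - <<'E'
from h import *
from meas import rect
import pickle
w=pickle.load(open('w1.pkl','rb'))
q=lambda n,L,z:print(n,*rect(w,np.array(L,float),z))
q('white',[(309,156),(332,156),(331,246),(309,246)],.018)
q('red',[(52,222),(75,211),(124,278),(98,290)],.018)
q('stake',[(65,102),(294,72),(298,87),(68,116)],.014)
for n,lo,hi,roi in [('green',[50,80,60],[80,255,255],(400,120,520,230)),('orange',[10,125,150],[27,255,255],(150,190,250,290))]:
    c,_=blobs(w,lo,hi,roi,200)
    for k in c: print(n,*rect(w,k,.02))
print(cast(w,[(472,180),(194,250)],.030))
print('foot corner near',cast(w,[(277,281),(323,276),(328,291)],.006))
E
```

```text
white [0.5418 0.062 ] [21. 86.] 168.0
red [ 0.5445 -0.1753] [81. 36.] 10.4
stake [ 0.4259 -0.0329] [199.  11.] 83.7
green [0.5412 0.191 ] [65. 53.] 46.1
orange [ 0.5599 -0.0633] [53. 53.] 138.8
[[ 0.54360006  0.19176046  0.03      ]
 [ 0.55775854 -0.05912101  0.03      ]]
foot corner near [[ 0.62143331 -0.00120529  0.006     ]
 [ 0.62534841  0.04739296  0.006     ]
 [ 0.64495354  0.04873574  0.006     ]]
```

>>> {"name": "jog_arm", "arguments": {"translation": [[-0.0,0.001,0.05],[-0.0,0.001,0.085],[-0.0,0.001,0.103],[-0.0,0.001,0.103],[-0.0,0.001,0.103],[-0.0,0.001,0.103],[-0.0,0.001,0.103],[-0.0,0.001,0.103],[-0.0,0.001,0.103],[-0.0,0.001,0.103],[-0.0,0.001,0.08],[-0.0,0.001,0.03],[0,0.001,-0.02],[0,0.001,-0.02]], "angular": [[0,0,0],[0,0,0],[0,0,0],[0,0,0],[0,0,0],[0,0,0],[0,0,0],[0,0,0],[0,0,0],[0,0,0],[0,0,0],[0,0,0],[0,0,0],[0,0,0]], "gripper": [0.2,0.2,0.2,0.2,-1,-1,-1,-1,-1,-1,-1,-1,-1,-1]}}

```text
time: 3.45
eef_pos: [0.5437, 0.0624, 0.3054]
orientation: [0.002, 0.778, 0.629, 0.003]
force: [-0.0, 0.2, -0.6]
finger_gap: 0.24
```

```bash
python3 plan.py .525,.3845,.28,97.7 .525,.3845,.185,97.7
```

```text
t 3.45 pos [0.5437 0.0624 0.3054] phi 77.9 gap 0.24 q6 -75 F [-0.   0.2 -0.6]
(0.525, 0.3845, 0.28, 97.7) -> [0.3109, -0.086, 0.0254] [0.47, -0.04, -19.8]
(0.525, 0.3845, 0.185, 97.7) -> [0.3108, -0.0868, 0.1204] [0.47, -0.04, -19.8]
```

>>> {"name": "jog_arm", "arguments": {"translation": [[0.311,-0.086,0.025],[0.311,-0.086,0.025],[0.311,-0.086,0.025],[0.311,-0.086,0.025],[0.311,-0.086,0.025],[0.311,-0.086,0.025],[0.311,-0.086,0.025],[0.311,-0.086,0.025],[0.311,-0.086,0.025]], "angular": [[0,0,-19.8],[0,0,-19.8],[0,0,-19.8],[0,0,-19.8],[0,0,-19.8],[0,0,-19.8],[0,0,-19.8],[0,0,-19.8],[0,0,-19.8]], "gripper": [-1,-1,-1,-1,-1,-1,-1,-1,-1]}}

```text
time: 4.58
eef_pos: [0.5249, 0.3833, 0.276]
orientation: [0.0, 0.659, 0.752, 0.0]
force: [-0.1, -0.3, -0.6]
finger_gap: 0.237
```

```bash
python3 plan.py .525,.3845,.28,97.7 .525,.3845,.185,97.7
python3 -c "
from wr import *
wr('w2.png')"
```

```text
t 4.58 pos [0.5249 0.3833 0.276 ] phi 97.61 gap 0.237 q6 -65 F [-0.1 -0.3 -0.6]
(0.525, 0.3845, 0.28, 97.7) -> [0.0012, 0.0003, -0.004] [0.02, -0.0, -0.09]
(0.525, 0.3845, 0.185, 97.7) -> [0.0012, 0.0002, 0.091] [0.02, -0.0, -0.09]
```

View pics/w2.png

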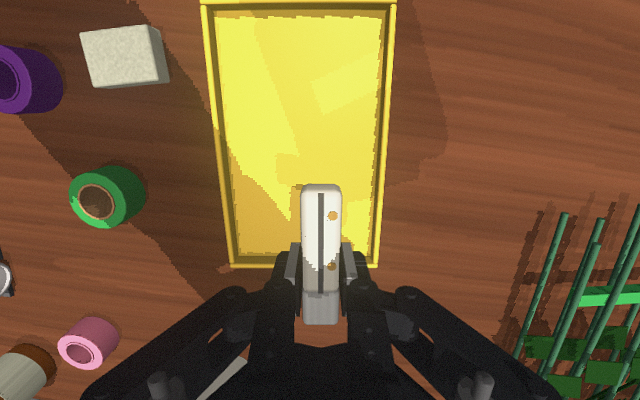

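>>> {"name": "jog_arm", "arguments": {"translation": [[0.001,0,0.05],[0.001,0,0.08],[0.001,0,0.091],[0.001,0,0.091],[0.001,0,0.091],[0.001,0,0.091],[0.001,0,0.091],[0.001,0,0.091],[0.001,0,0.04],[0.001,0,-0.01],[0.001,0,-0.01],[0.001,0,-0.01]], "angular": [[0,0,0],[0,0,0],[0,0,0],[0,0,0],[0,0,0],[0,0,0],[0,0,0],[0,0,0],[0,0,0],[0,0,0],[0,0,0],[0,0,0]], "gripper": [-1,-1,-1,-1,-0.1,-0.1,-0.1,-0.1,-0.1,-0.1,-0.1,-0.1]}}

```text
time: 6.12
eef_pos: [0.5241, 0.3854, 0.2851]
orientation: [-0.0, 0.658, 0.753, -0.0]
force: [-1.1, -0.5, 0.0]
finger_gap: 0.452
```

```bash
python3 plan.py .5446,-.1804,.28,99.2 .5446,-.1804,.178,99.2
python3 -c "
from wr import *
wr('w3.png')"
```

```text
t 6.12 pos [0.5241 0.3854 0.2851] phi 97.7 gap 0.452 q6 -65 F [-1.1 -0.5  0. ]
(0.5446, -0.1804, 0.28, 99.2) -> [-0.5634, -0.0555, 0.0053] [-0.03, 0.02, -1.5]
(0.5446, -0.1804, 0.178, 99.2) -> [-0.5634, -0.0555, 0.1073] [-0.03, 0.02, -1.5]
```

View pics/w3.png

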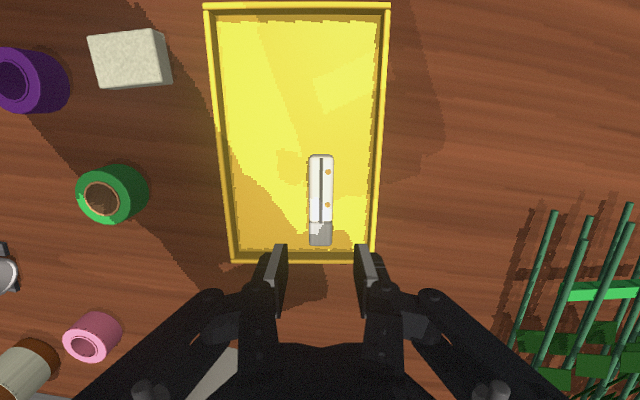

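White knife lies flat in the yellow tray (knife at pixel 320,200, inside the rim). Next the red knife.

>>> {"name": "jog_arm", "arguments": {"translation": [[-0.563,-0.055,0.005],[-0.563,-0.055,0.005],[-0.563,-0.055,0.005],[-0.563,-0.055,0.005],[-0.563,-0.055,0.005],[-0.563,-0.055,0.005],[-0.563,-0.055,0.005],[-0.563,-0.055,0.005],[-0.563,-0.055,0.005],[-0.563,-0.055,0.005],[-0.563,-0.055,0.005],[-0.563,-0.055,0.005],[-0.563,-0.055,0.005]], "angular": [[0,0,-1.5],[0,0,-1.5],[0,0,-1.5],[0,0,-1.5],[0,0,-1.5],[0,0,-1.5],[0,0,-1.5],[0,0,-1.5],[0,0,-1.5],[0,0,-1.5],[0,0,-1.5],[0,0,-1.5],[0,0,-1.5]], "gripper": [0.2,0.2,0.2,0.2,0.2,0.2,0.2,0.2,0.2,0.2,0.2,0.2,0.2]}}

```text
time: 7.8
eef_pos: [0.5454, -0.1788, 0.2806]
orientation: [-0.0, 0.648, 0.762, -0.0]
force: [-0.2, -1.2, -0.2]
finger_gap: 0.598
```

```bash
python3 plan.py .5446,-.1804,.28,99.2 .5446,-.1804,.178,99.2
python3 -c "
from wr import *
wr('w4.png')"
```

```text
t 7.8 pos [ 0.5454 -0.1788  0.2806] phi 99.29 gap 0.598 q6 -121 F [-0.2 -1.2 -0.2]
(0.5446, -0.1804, 0.28, 99.2) -> [-0.0015, -0.001, 0.0006] [-0.01, -0.01, 0.09]
(0.5446, -0.1804, 0.178, 99.2) -> [-0.0015, -0.001, 0.1026] [-0.01, -0.01, 0.09]
```

View pics/w4.png

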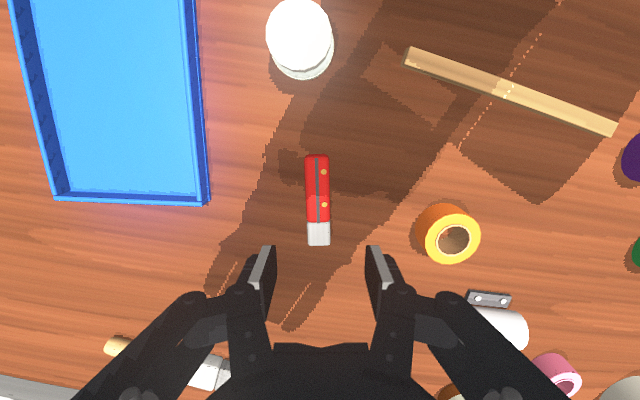

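>>> {"name": "jog_arm", "arguments": {"translation": [[-0.001,-0.001,0.05],[-0.001,-0.001,0.085],[-0.001,-0.001,0.103],[-0.001,-0.001,0.103],[-0.001,-0.001,0.103],[-0.001,-0.001,0.103],[-0.001,-0.001,0.103],[-0.001,-0.001,0.103],[-0.001,-0.001,0.103],[-0.001,-0.001,0.103],[-0.001,-0.001,0.08],[-0.001,-0.001,0.03],[0,-0.001,-0.02],[0,-0.001,-0.02],[0,-0.001,-0.02]], "angular": [[0,0,0],[0,0,0],[0,0,0],[0,0,0],[0,0,0],[0,0,0],[0,0,0],[0,0,0],[0,0,0],[0,0,0],[0,0,0],[0,0,0],[0,0,0],[0,0,0],[0,0,0]], "gripper": [0.2,0.2,0.2,0.2,-1,-1,-1,-1,-1,-1,-1,-1,-1,-1,-1]}}

```text
time: 9.72
eef_pos: [0.544, -0.1799, 0.3006]
orientation: [0.0, 0.648, 0.762, 0.0]
force: [0.1, 0.1, -0.7]
finger_gap: 0.236
```

```bash
python3 plan.py .432,.3315,.28,97.7
```

```text
t 9.72 pos [ 0.544  -0.1799  0.3006] phi 99.2 gap 0.236 q6 -121 F [ 0.1  0.1 -0.7]
(0.432, 0.3315, 0.28, 97.7) -> [0.5227, -0.0288, 0.0206] [0.01, 0.0, 1.5]
```

>>> {"name": "jog_arm", "arguments": {"translation": [[0.523,-0.029,0.02],[0.523,-0.029,0.02],[0.523,-0.029,0.02],[0.523,-0.029,0.02],[0.523,-0.029,0.02],[0.523,-0.029,0.02],[0.523,-0.029,0.02],[0.523,-0.029,0.02],[0.523,-0.029,0.02],[0.523,-0.029,0.02],[0.523,-0.029,0.02],[0.523,-0.029,0.02],[0.523,-0.029,0.02],[0.523,-0.029,0.02]], "angular": [[0,0,1.5],[0,0,1.5],[0,0,1.5],[0,0,1.5],[0,0,1.5],[0,0,1.5],[0,0,1.5],[0,0,1.5],[0,0,1.5],[0,0,1.5],[0,0,1.5],[0,0,1.5],[0,0,1.5],[0,0,1.5]], "gripper": [-1,-1,-1,-1,-1,-1,-1,-1,-1,-1,-1,-1,-1,-1]}}

```text
time: 11.48
eef_pos: [0.4322, 0.3313, 0.2808]
orientation: [0.0, 0.658, 0.753, 0.0]
force: [0.7, 0.5, -1.2]
finger_gap: 0.241
```

```bash
python3 plan.py .432,.3315,.185,97.7
python3 -c "
from wr import *
wr('w5.png')"
```

```text
t 11.47 pos [0.4322 0.3313 0.2808] phi 97.66 gap 0.241 q6 -64 F [ 0.7  0.5 -1.2]
(0.432, 0.3315, 0.185, 97.7) -> [0.0002, -0.0001, 0.0958] [0.01, -0.0, -0.04]
```

View pics/w5.png

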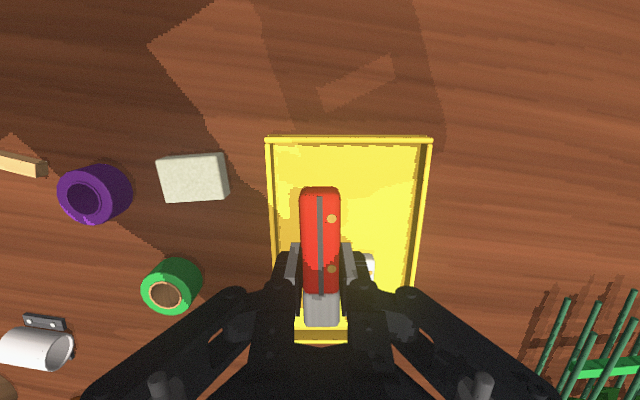

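>>> {"name": "jog_arm", "arguments": {"translation": [[0,0,0.05],[0,0,0.085],[0,0,0.096],[0,0,0.096],[0,0,0.096],[0,0,0.096],[0,0,0.096],[0,0,0.096],[0,0,0.05],[0,0,0],[0,0,-0.02],[0,0,-0.02],[0,0,-0.02]], "angular": [[0,0,0],[0,0,0],[0,0,0],[0,0,0],[0,0,0],[0,0,0],[0,0,0],[0,0,0],[0,0,0],[0,0,0],[0,0,0],[0,0,0],[0,0,0]], "gripper": [-1,-1,-1,-1,-0.1,-0.1,-0.1,-0.1,-0.1,-0.1,0.5,0.5,0.5]}}

```text
time: 13.15
eef_pos: [0.4318, 0.3315, 0.2996]
orientation: [-0.0, 0.658, 0.753, -0.001]
force: [0.1, 0.2, 0.0]
finger_gap: 0.752
```

```bash
python3 plan.py .541,.191,.29,97.7 .541,.191,.178,97.7
python3 -c "
from wr import *
wr('w6.png')"
```

```text
t 13.15 pos [0.4318 0.3315 0.2996] phi 97.7 gap 0.752 q6 -64 F [0.1 0.2 0. ]
(0.541, 0.191, 0.29, 97.7) -> [-0.1539, 0.0894, 0.0095] [-0.08, 0.04, -0.0]
(0.541, 0.191, 0.178, 97.7) -> [-0.1538, 0.0896, 0.1215] [-0.08, 0.04, -0.0]
```

View pics/w6.png

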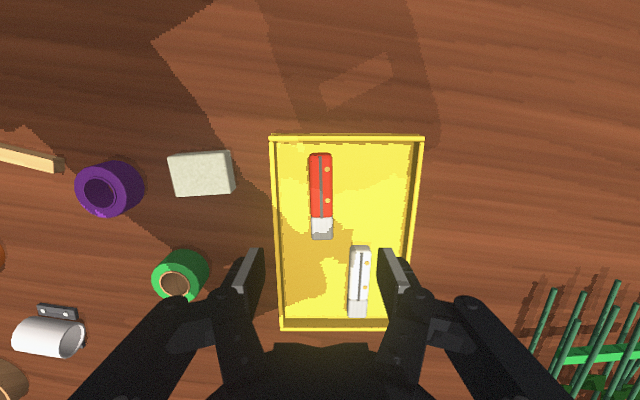

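>>> {"name": "jog_arm", "arguments": {"translation": [[-0.154,0.09,0.01],[-0.154,0.09,0.01],[-0.154,0.09,0.01],[-0.154,0.09,0.01],[-0.154,0.09,0.01],[-0.154,0.09,0.01],[-0.154,0.09,0.01]], "angular": [[0,0,0],[0,0,0],[0,0,0],[0,0,0],[0,0,0],[0,0,0],[0,0,0]], "gripper": [0.8,0.8,0.8,0.8,0.8,0.8,0.8]}}

```text
time: 14.08
eef_pos: [0.5414, 0.1919, 0.2907]
orientation: [-0.0, 0.658, 0.753, 0.0]
force: [0.1, -0.1, 0.4]
finger_gap: 0.9
```

```bash
python3 plan.py .541,.191,.175,97.7
python3 -c "
from wr import *
wr('w7.png')"
```

```text
t 14.07 pos [0.5414 0.1919 0.2907] phi 97.78 gap 0.9 q6 -82 F [ 0.1 -0.1  0.4]
(0.541, 0.191, 0.175, 97.7) -> [-0.0009, -0.0005, 0.1157] [0.0, -0.0, 0.08]
```

View pics/w7.png

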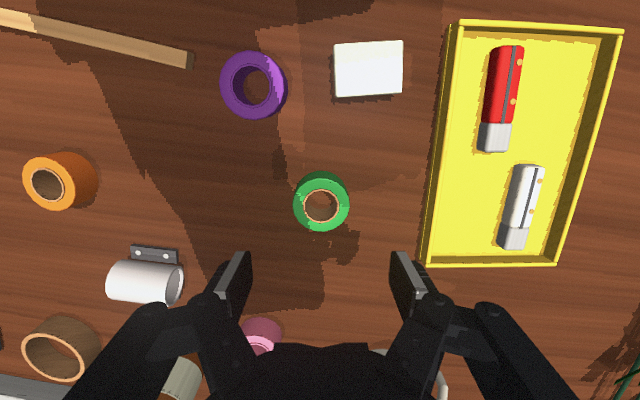

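>>> {"name": "jog_arm", "arguments": {"translation": [[-0.001,0,0.05],[-0.001,0,0.095],[-0.001,0,0.115],[-0.001,0,0.115],[-0.001,0,0.115],[-0.001,0,0.115],[-0.001,0,0.115],[-0.001,0,0.115],[-0.001,0,0.115],[-0.001,0,0.09],[-0.001,0,0.04],[-0.001,0,-0.01],[-0.001,0,-0.01],[-0.001,0,-0.01]], "angular": [[0,0,0],[0,0,0],[0,0,0],[0,0,0],[0,0,0],[0,0,0],[0,0,0],[0,0,0],[0,0,0],[0,0,0],[0,0,0],[0,0,0],[0,0,0],[0,0,0]], "gripper": [0.8,0.8,0.8,0.8,-1,-1,-1,-1,-1,-1,-1,-1,-1,-1]}}

```text
time: 15.88
eef_pos: [0.5417, 0.1901, 0.3009]
orientation: [0.0, 0.658, 0.753, 0.0]
force: [0.1, 0.7, -1.2]
finger_gap: 0.574
```

```bash
python3 plan.py .512,-.3565,.29,96.8
```

```text
t 15.88 pos [0.5417 0.1901 0.3009] phi 97.7 gap 0.574 q6 -82 F [ 0.1  0.7 -1.2]
(0.512, -0.3565, 0.29, 96.8) -> [-0.5377, -0.1027, 0.0108] [0.03, -0.0, 0.9]
```

>>> {"name": "jog_arm", "arguments": {"translation": [[-0.538,-0.103,0.01],[-0.538,-0.103,0.01],[-0.538,-0.103,0.01],[-0.538,-0.103,0.01],[-0.538,-0.103,0.01],[-0.538,-0.103,0.01],[-0.538,-0.103,0.01],[-0.538,-0.103,0.01],[-0.538,-0.103,0.01],[-0.538,-0.103,0.01],[-0.538,-0.103,0.01],[-0.538,-0.103,0.01],[-0.538,-0.103,0.01],[-0.538,-0.103,0.01]], "angular": [[0,0,20],[0,0,20],[0,0,20],[0,0,20],[0,0,20],[0,0,20],[0,0,20],[0,0,20],[0,0,20],[0,0,20],[0,0,20],[0,0,20],[0,0,20],[0,0,20]], "gripper": [-1,-1,-1,-1,-1,-1,-1,-1,-1,-1,-1,-1,-1,-1]}}

```text
time: 17.62
eef_pos: [0.5121, -0.3563, 0.2908]
orientation: [0.0, 0.779, 0.628, 0.0]
force: [-0.4, 0.3, 0.2]
finger_gap: 0.574
```

```bash
python3 plan.py .512,-.3565,.182,77.7
python3 -c "
from wr import *
wr('w8.png')"
```

```text
t 17.62 pos [ 0.5121 -0.3563  0.2908] phi 77.74 gap 0.574 q6 -116 F [-0.4  0.3  0.2]
(0.512, -0.3565, 0.182, 77.7) -> [-0.0002, -0.0001, 0.1088] [0.01, 0.01, 0.04]
```

View pics/w8.png

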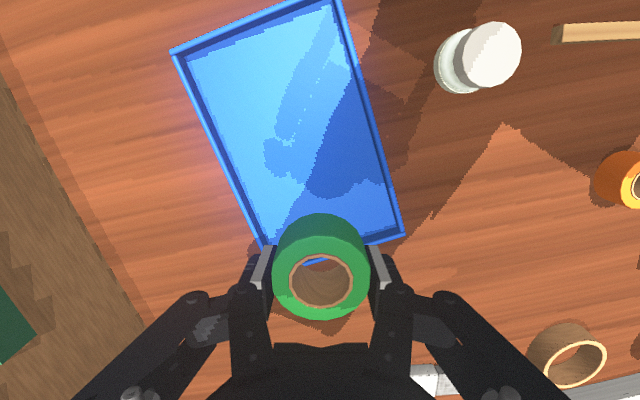

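>>> {"name": "jog_arm", "arguments": {"translation": [[0,0,0.05],[0,0,0.095],[0,0,0.108],[0,0,0.108],[0,0,0.108],[0,0,0.108],[0,0,0.108],[0,0,0.108],[0,0,0.06],[0,0,0.01],[0,0,-0.01],[0,0,-0.01],[0,0,-0.01]], "angular": [[0,0,0],[0,0,0],[0,0,0],[0,0,0],[0,0,0],[0,0,0],[0,0,0],[0,0,0],[0,0,0],[0,0,0],[0,0,0],[0,0,0],[0,0,0]], "gripper": [-1,-1,-1,-1,0.45,0.45,0.45,0.45,0.45,0.45,0.8,0.8,0.8]}}

```text
time: 19.3
eef_pos: [0.5118, -0.3567, 0.2992]
orientation: [-0.001, 0.779, 0.627, -0.0]
force: [1.1, 0.4, -0.9]
finger_gap: 0.901
```

```bash
python3 plan.py .5565,-.0585,.29,77.7
python3 -c "
from wr import *
wr('w9.png')"
```

```text
t 19.3 pos [ 0.5118 -0.3567  0.2992] phi 77.7 gap 0.901 q6 -116 F [ 1.1  0.4 -0.9]
(0.5565, -0.0585, 0.29, 77.7) -> [0.3009, -0.0198, 0.0095] [-0.1, -0.05, -0.0]
```

View pics/w9.png

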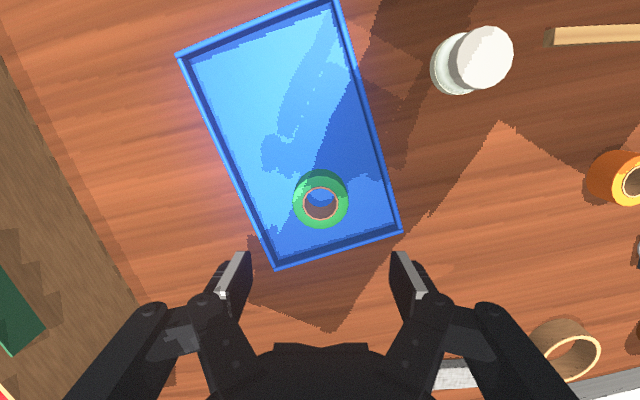

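Green roll lies flat in the blue tray (pixel 320,200). Next orange.

>>> {"name": "jog_arm", "arguments": {"translation": [[0.301,-0.02,0.009],[0.301,-0.02,0.009],[0.301,-0.02,0.009],[0.301,-0.02,0.009],[0.301,-0.02,0.009],[0.301,-0.02,0.009],[0.301,-0.02,0.009],[0.301,-0.02,0.009],[0.301,-0.02,0.009]], "angular": [[0,0,0],[0,0,0],[0,0,0],[0,0,0],[0,0,0],[0,0,0],[0,0,0],[0,0,0],[0,0,0]], "gripper": [0.8,0.8,0.8,0.8,0.8,0.8,0.8,0.8,0.8]}}

```text
time: 20.48
eef_pos: [0.5564, -0.0594, 0.2915]
orientation: [-0.0, 0.779, 0.627, -0.0]
force: [-0.2, -0.6, 1.4]
finger_gap: 0.9
```

```bash
python3 plan.py .5565,-.0585,.175,77.7
python3 -c "
from wr import *
import pickle
w=wr('w10.png'); pickle.dump(w,open('w10.pkl','wb'))
c,_=blobs(w,[10,125,150],[27,255,255],(250,150,400,250),200)
for k in c: print(cv2.boundingRect(k))
print(cast(w,[(321,203)],.03))"
```

```text
t 20.48 pos [ 0.5564 -0.0594  0.2915] phi 77.62 gap 0.9 q6 -87 F [-0.2 -0.6  1.4]
(0.5565, -0.0585, 0.175, 77.7) -> [0.0009, -0.0001, 0.1165] [-0.01, 0.0, -0.08]
(250, 150, 150, 100)
[[ 0.55533101 -0.05980659  0.03      ]]
```

View pics/w10.png

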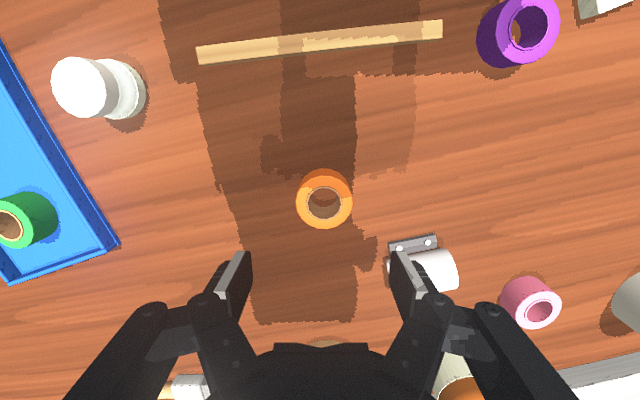

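>>> {"name": "jog_arm", "arguments": {"translation": [[0.002,0,0.05],[0.002,0,0.095],[0.002,0,0.116],[0.002,0,0.116],[0.002,0,0.116],[0.002,0,0.116],[0.002,0,0.116],[0.002,0,0.116],[0.002,0,0.116],[0.002,0,0.09],[0.002,0,0.04],[0.002,0,-0.01],[0.002,0,-0.01],[0.002,0,-0.01]], "angular": [[0,0,0],[0,0,0],[0,0,0],[0,0,0],[0,0,0],[0,0,0],[0,0,0],[0,0,0],[0,0,0],[0,0,0],[0,0,0],[0,0,0],[0,0,0],[0,0,0]], "gripper": [0.8,0.8,0.8,0.8,-1,-1,-1,-1,-1,-1,-1,-1,-1,-1]}}

```text
time: 22.28
eef_pos: [0.5567, -0.0565, 0.3018]
orientation: [0.0, 0.779, 0.627, 0.0]
force: [1.1, 0.4, -1.5]
finger_gap: 0.576
```

```bash
python3 plan.py .412,-.368,.29,77.7
```

```text
t 22.27 pos [ 0.5567 -0.0565  0.3018] phi 77.7 gap 0.576 q6 -87 F [ 1.1  0.4 -1.5]
(0.412, -0.368, 0.29, 77.7) -> [-0.3352, -0.075, 0.0118] [0.02, -0.0, -0.0]
```

>>> {"name": "jog_arm", "arguments": {"translation": [[-0.335,-0.075,0.01],[-0.335,-0.075,0.01],[-0.335,-0.075,0.01],[-0.335,-0.075,0.01],[-0.335,-0.075,0.01],[-0.335,-0.075,0.01],[-0.335,-0.075,0.01],[-0.335,-0.075,0.01],[-0.335,-0.075,0.01],[-0.335,-0.075,0.01]], "angular": [[0,0,0],[0,0,0],[0,0,0],[0,0,0],[0,0,0],[0,0,0],[0,0,0],[0,0,0],[0,0,0],[0,0,0]], "gripper": [-1,-1,-1,-1,-1,-1,-1,-1,-1,-1]}}

```text
time: 23.52
eef_pos: [0.4127, -0.3672, 0.2917]
orientation: [-0.0, 0.778, 0.628, -0.0]
force: [-0.3, 0.4, -0.6]
finger_gap: 0.583
```

```bash
python3 plan.py .412,-.368,.182,77.7
python3 -c "
from wr import *
wr('w11.png')"
```

```text
t 23.52 pos [ 0.4127 -0.3672  0.2917] phi 77.77 gap 0.583 q6 -123 F [-0.3  0.4 -0.6]
(0.412, -0.368, 0.182, 77.7) -> [-0.001, -0.0005, 0.1097] [-0.0, -0.0, 0.07]
```

View pics/w11.png

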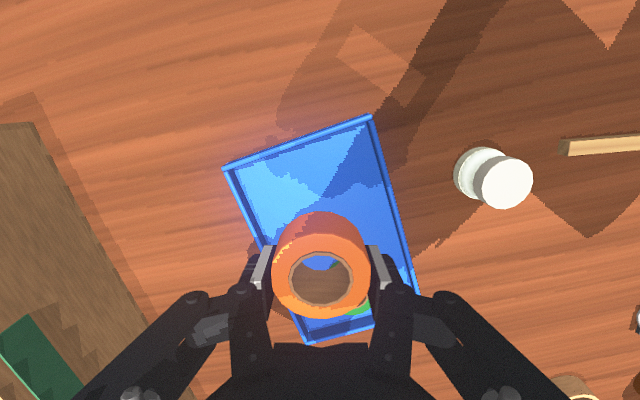

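>>> {"name": "jog_arm", "arguments": {"translation": [[0,0,0.05],[0,0,0.095],[0,0,0.109],[0,0,0.109],[0,0,0.109],[0,0,0.109],[0,0,0.109],[0,0,0.109],[0,0,0.06],[0,0,0.01],[0,0,-0.01],[0,0,-0.01],[0,0,-0.01]], "angular": [[0,0,0],[0,0,0],[0,0,0],[0,0,0],[0,0,0],[0,0,0],[0,0,0],[0,0,0],[0,0,0],[0,0,0],[0,0,0],[0,0,0],[0,0,0]], "gripper": [-1,-1,-1,-1,0.45,0.45,0.45,0.45,0.45,0.45,0.2,0.2,0.2]}}

```text
time: 25.2
eef_pos: [0.4121, -0.3677, 0.3005]
orientation: [-0.001, 0.779, 0.627, -0.0]
force: [-0.7, -0.6, -0.3]
finger_gap: 0.602
```

```bash
python3 plan.py .422,-.058,.29,-6.5
python3 -c "
from wr import *
wr('w12.png')"
```

```text
t 25.2 pos [ 0.4121 -0.3677  0.3005] phi 77.7 gap 0.602 q6 -123 F [-0.7 -0.6 -0.3]
(0.422, -0.058, 0.29, -6.5) -> [0.3047, -0.0563, 0.0109] [-0.1, 0.02, 84.2]
```

View pics/w12.png

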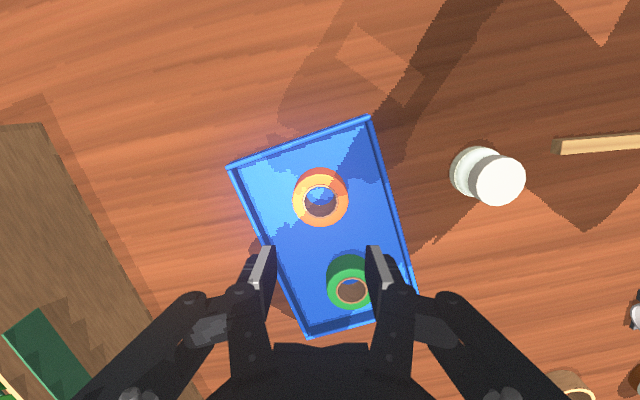

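>>> {"name": "jog_arm", "arguments": {"translation": [[0.305,-0.056,0.01],[0.305,-0.056,0.01],[0.305,-0.056,0.01],[0.305,-0.056,0.01],[0.305,-0.056,0.01],[0.305,-0.056,0.01],[0.305,-0.056,0.01],[0.305,-0.056,0.01],[0.305,-0.056,0.01],[0.305,-0.056,0.01],[0.305,-0.056,0.01]], "angular": [[0,0,84.2],[0,0,84.2],[0,0,84.2],[0,0,84.2],[0,0,84.2],[0,0,84.2],[0,0,84.2],[0,0,84.2],[0,0,84.2],[0,0,84.2],[0,0,84.2]], "gripper": [0,0,0,0,0,0,0,0,0,0,0]}}

```text
time: 26.62
eef_pos: [0.4225, -0.0579, 0.2913]
orientation: [-0.0, 0.998, -0.056, -0.0]
force: [-0.5, -0.2, -0.5]
finger_gap: 0.503
```

```bash
python3 plan.py .422,-.058,.178,-6.5
python3 -c "
from wr import *
import pickle
w=wr('w13.png');pickle.dump(w,open('w13.pkl','wb'))
"
```

```text
t 26.62 pos [ 0.4225 -0.0579  0.2913] phi -6.43 gap 0.503 q6 -6 F [-0.5 -0.2 -0.5]
(0.422, -0.058, 0.178, -6.5) -> [-0.0004, 0.0001, 0.1133] [-0.0, 0.05, 0.07]
```

View pics/w13.png

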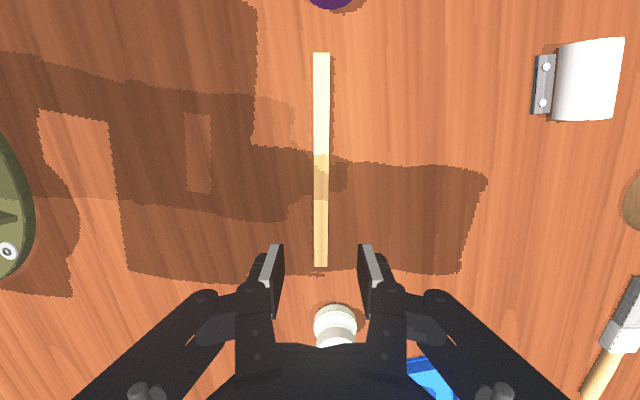

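>>> {"name": "jog_arm", "arguments": {"translation": [[0,0,0.05],[0,0,0.095],[0,0,0.114],[0,0,0.114],[0,0,0.114],[0,0,0.114],[0,0,0.114],[0,0,0.114],[0,0,0.114],[0,0,0.09],[0,0,0.07],[0,0,0.07],[0,0,0.07]], "angular": [[0,0,0],[0,0,0],[0,0,0],[0,0,0],[0,0,0],[0,0,0],[0,0,0],[0,0,0],[0,0,0],[0,0,0],[0,0,0],[0,0,0],[0,0,0]], "gripper": [0,0,0,0,-1,-1,-1,-1,-1,-1,-1,-1,-1]}}

```text
time: 28.3
eef_pos: [0.4224, -0.0579, 0.2215]
orientation: [0.0, 0.998, -0.057, 0.0]
force: [-0.4, 0.7, 0.1]
finger_gap: 0.141
```

```bash
python3 plan.py .6545,-.155,.24,-1
python3 -c "
from wr import *
import pickle
w=wr('w14.png');pickle.dump(w,open('w14.pkl','wb'))
w=pickle.load(open('w13.pkl','rb'))
print(cast(w,[(531,114),(537,54),(546,115),(554,55)],.006))
"
```

```text
t 28.3 pos [ 0.4224 -0.0579  0.2215] phi -6.5 gap 0.141 q6 -6 F [-0.4  0.7  0.1]
(0.6545, -0.155, 0.24, -1.0) -> [0.2416, 0.0702, -0.0184] [0.0, -0.01, -5.5]
[[ 0.62116022 -0.00260739  0.006     ]
 [ 0.62106834  0.04744848  0.006     ]
 [ 0.63564972 -0.0047981   0.006     ]
 [ 0.63660906  0.04550946  0.006     ]]
```

View pics/w14.png

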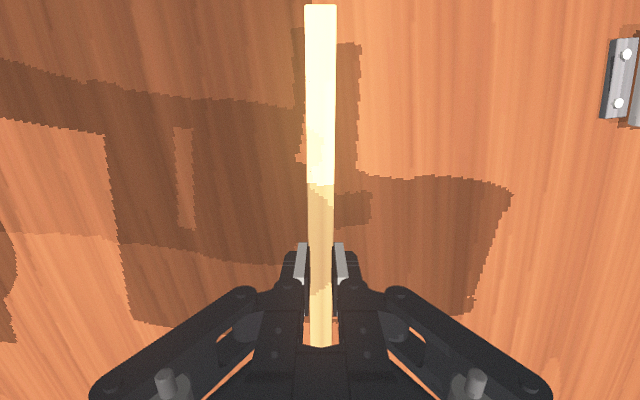

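>>> {"name": "jog_arm", "arguments": {"translation": [[0,0,-0.02],[0.12,0.06,-0.02],[0.242,0.07,-0.02],[0.242,0.07,-0.02],[0.242,0.07,-0.02],[0.242,0.07,-0.02],[0.242,0.07,-0.02],[0.242,0.07,-0.02],[0.242,0.07,-0.02]], "angular": [[0,0,-6],[0,0,-6],[0,0,-6],[0,0,-6],[0,0,-6],[0,0,-6],[0,0,-6],[0,0,-6],[0,0,-6]], "gripper": [-1,-1,-1,-1,-1,-1,-1,-1,-1]}}

```text
time: 29.48
eef_pos: [0.6546, -0.1546, 0.2422]
orientation: [0.0, 1.0, -0.004, 0.0]
force: [-1.1, 0.2, -0.5]
finger_gap: 0.138
```

```bash
python3 plan.py .654,-.155,.192,-.5 .654,-.026,.192,-.5
python3 -c "
from wr import *
import pickle
w=wr('w15.png');pickle.dump(w,open('w15.pkl','wb'))
"
```

```text
t 29.48 pos [ 0.6546 -0.1546  0.2422] phi -0.49 gap 0.138 q6 -16 F [-1.1  0.2 -0.5]
(0.654, -0.155, 0.192, -0.5) -> [-0.0006, 0.0004, 0.0502] [0.01, -0.02, 0.01]
(0.654, -0.026, 0.192, -0.5) -> [-0.0017, -0.1286, 0.0502] [0.01, -0.02, 0.01]
```

View pics/w15.png

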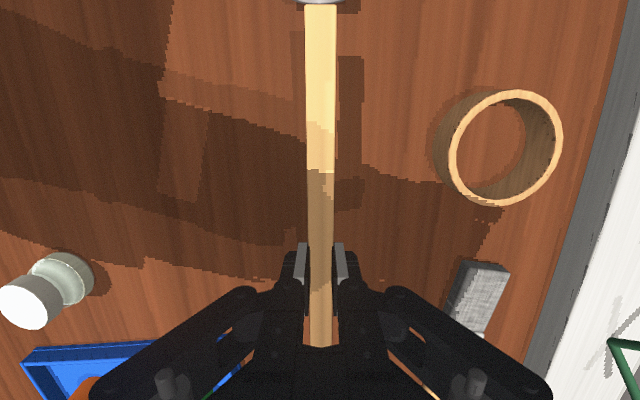

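>>> {"name": "jog_arm", "arguments": {"translation": [[0,0,0.03],[0,0,0.05],[0,0,0.05],[0,0,0.05],[0,0,0.05]], "angular": [[0,0,0],[0,0,0],[0,0,0],[0,0,0],[0,0,0]], "gripper": [-1,-1,-1,-1,-1]}}

```text
time: 30.15
eef_pos: [0.6553, -0.1549, 0.1928]
orientation: [0.0, 1.0, -0.004, 0.001]
force: [0.1, 0.7, 0.0]
finger_gap: 0.141
```

```bash
python3 plan.py .654,-.026,.192,-.5
python3 -c "
from h import *
w=get_image('scene')['color'][190:280,220:360]; cv2.imwrite('pics/s16.png',cv2.resize(w,None,fx=5,fy=5,interpolation=cv2.INTER_CUBIC))
w=get_image('top')['color'][140:240,260:400]; cv2.imwrite('pics/t16.png',cv2.resize(w,None,fx=5,fy=5,interpolation=cv2.INTER_CUBIC))
"
```

```text
t 30.15 pos [ 0.6553 -0.1549  0.1928] phi -0.5 gap 0.141 q6 -16 F [0.1 0.7 0. ]
(0.654, -0.026, 0.192, -0.5) -> [-0.0024, -0.1289, 0.0008] [0.03, -0.09, 0.0]
```

View pics/s16.png

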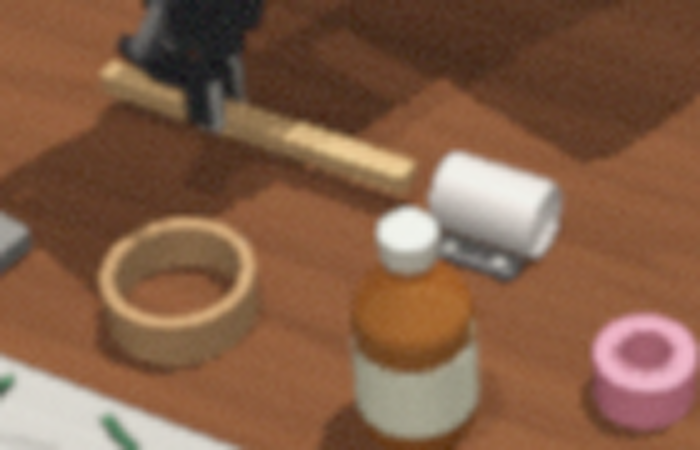

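View pics/t16.png

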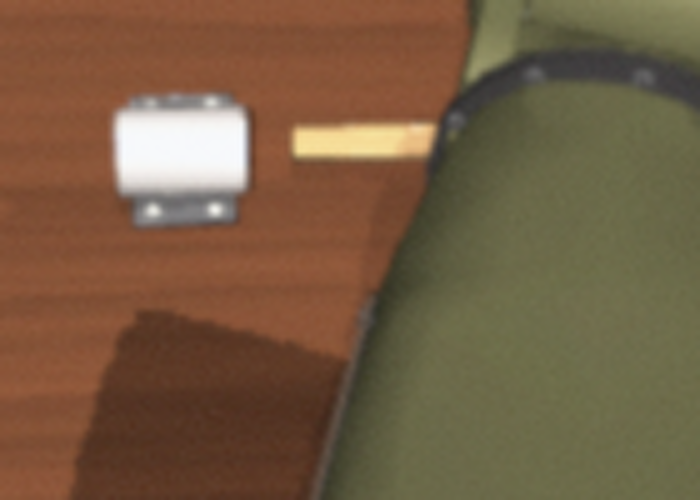

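>>> {"name": "jog_arm", "arguments": {"translation": [[-0.0025,0,0],[-0.0025,-0.015,0],[-0.0025,-0.03,0],[-0.0025,-0.045,0],[-0.0025,-0.06,0],[-0.0025,-0.06,0],[-0.0025,-0.06,0]], "angular": [[0,0,0],[0,0,0],[0,0,0],[0,0,0],[0,0,0],[0,0,0],[0,0,0]], "gripper": [-1,-1,-1,-1,-1,-1,-1]}}

```text
time: 31.12
eef_pos: [0.6531, -0.095, 0.1917]
orientation: [0.0, 1.0, -0.004, 0.0]
force: [0.4, 0.1, -0.9]
finger_gap: 0.141
```

```bash
python3 plan.py .654,-.026,.192,-.5
python3 -c "
from wr import *
w=get_image('scene')['color'][190:280,220:360]; cv2.imwrite('pics/s17.png',cv2.resize(w,None,fx=5,fy=5,interpolation=cv2.INTER_CUBIC))
wr('w17.png')
"
```

```text
t 31.12 pos [ 0.6531 -0.095   0.1917] phi -0.5 gap 0.141 q6 -11 F [ 0.4  0.1 -0.9]
(0.654, -0.026, 0.192, -0.5) -> [0.0003, -0.069, -0.0003] [0.01, -0.01, 0.0]
```

View pics/s17.png

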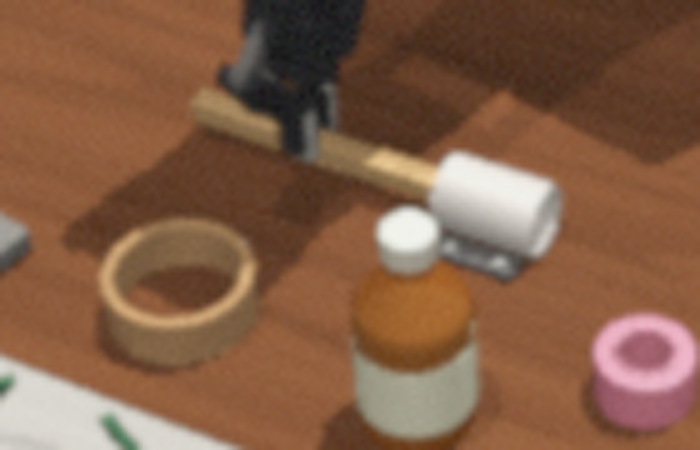

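View pics/w17.png

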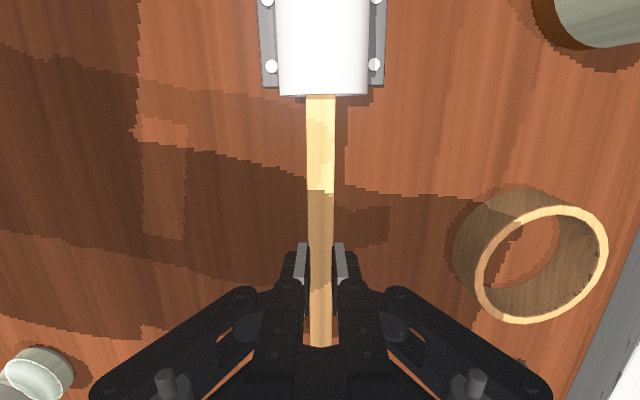

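>>> {"name": "jog_arm", "arguments": {"translation": [[0,-0.02,0],[0,-0.04,0],[0,-0.055,0],[0,-0.068,0],[0,-0.068,0],[0,-0.068,0.004],[0,-0.068,0.007],[0,-0.068,0.007]], "angular": [[0,0,0],[0,0,0],[0,0,0],[0,0,0],[0,0,0],[0,0,0],[0,0,0],[0,0,0]], "gripper": [-1,-1,-1,-1,-1,-1,-1,-1]}}

```text
time: 32.22
eef_pos: [0.6536, -0.0273, 0.1842]
orientation: [-0.0, 1.0, -0.005, -0.0]
force: [-0.5, -0.9, -0.3]
finger_gap: 0.139
```

```bash
python3 plan.py
python3 -c "
from wr import *
w=get_image('scene')['color'][190:280,220:360]; cv2.imwrite('pics/s18.png',cv2.resize(w,None,fx=5,fy=5,interpolation=cv2.INTER_CUBIC))
wr('w18.png')
"
```

```text
t 32.23 pos [ 0.6536 -0.0273  0.1842] phi -0.53 gap 0.139 q6 -5 F [-0.5 -0.9 -0.3]
```

View pics/s18.png

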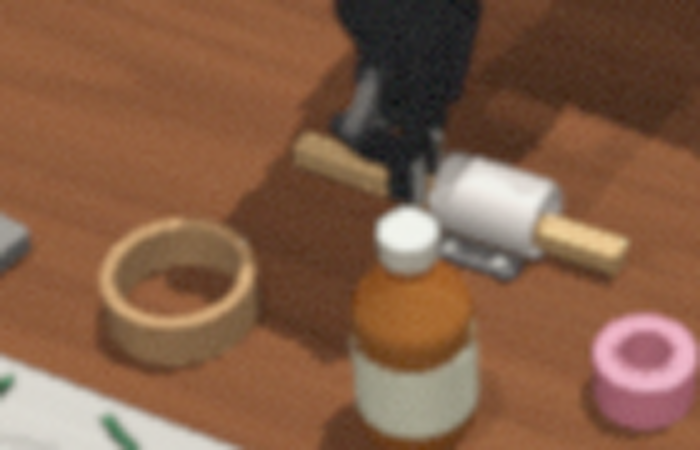

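View pics/w18.png

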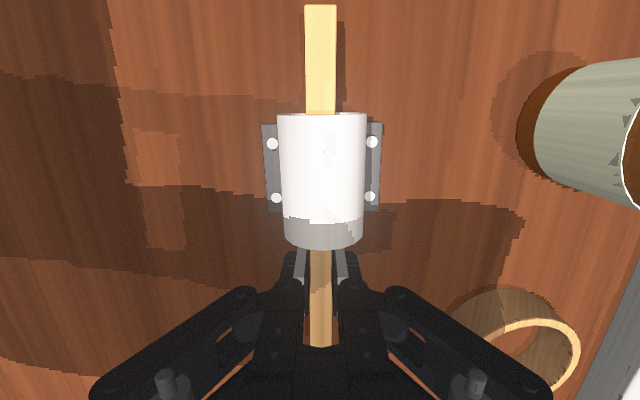

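>>> {"name": "jog_arm", "arguments": {"translation": [[0,0,0],[0,0,0],[0,0,0],[0,0,0],[0,0,-0.03],[0,0,-0.08],[0,0.05,-0.13],[-0.05,0.1,-0.15],[-0.1,0.15,-0.15],[-0.1,0.15,-0.15],[-0.1,0.15,-0.15]], "angular": [[0,0,0],[0,0,0],[0,0,0],[0,0,0],[0,0,0],[0,0,0],[0,0,0],[0,0,0],[0,0,0],[0,0,0],[0,0,0]], "gripper": [-0.2,-0.2,-0.2,-0.2,-0.2,-0.2,-0.2,-0.2,-0.2,-0.2,-0.2]}}

```text
time: 33.7
eef_pos: [0.5516, -0.1771, 0.3352]
orientation: [0.0, 1.0, -0.005, 0.0]
force: [0.5, 0.7, -0.8]
finger_gap: 0.402
```

```bash
python3 plan.py
python3 -c "
from wr import *
save('scene','s19.png')
save('top','t19.png')
wr('w19.png')
"
```

```text
t 33.7 pos [ 0.5516 -0.1771  0.3352] phi -0.63 gap 0.402 q6 -21 F [ 0.5  0.7 -0.8]
```

View pics/s19.png

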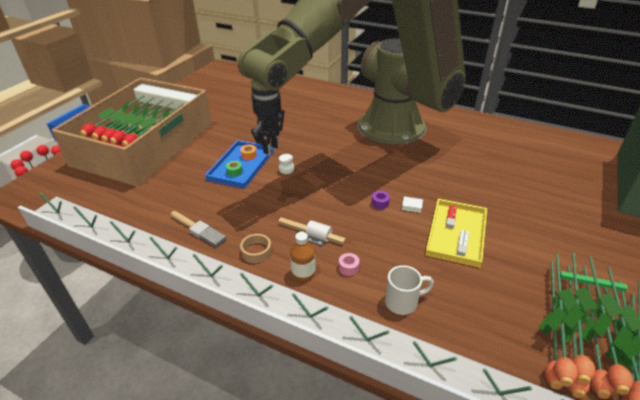

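View pics/t19.png

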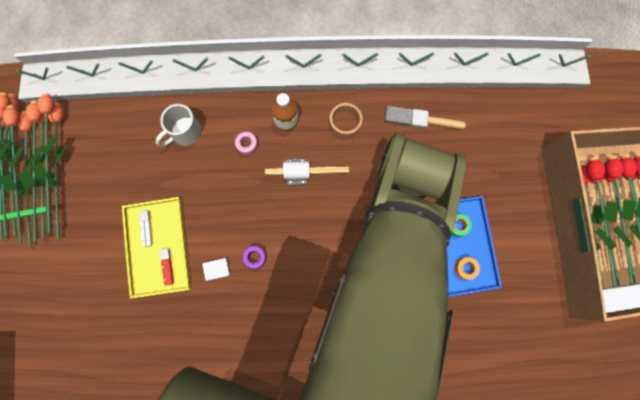

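View pics/w19.png

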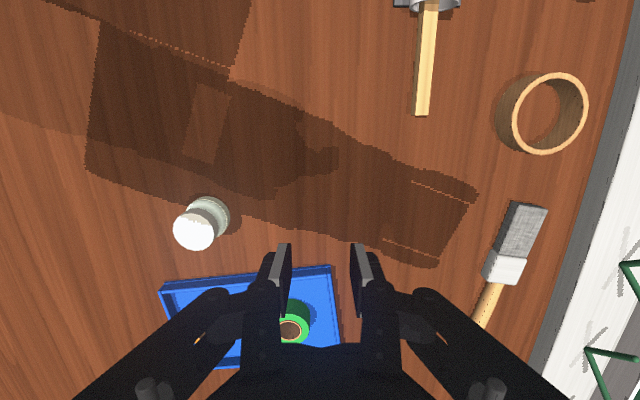

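```bash
python3 - <<'E'
from h import *
from meas import rect
T=get_image('top')
def tf(n,p,c,yaw):
    a=np.radians(yaw); d=p[:2]-np.array(c); print(n,(np.cos(a)*d[0]+np.sin(a)*d[1]).round(3),(-np.sin(a)*d[0]+np.cos(a)*d[1]).round(3))
B=(.4627,-.3624);Y=(.4785,.358)
tf('green',cast(T,[(461,225)],.036)[0],B,6.8); tf('orange',cast(T,[(468,268)],.036)[0],B,6.8)
tf('white',cast(T,[(146,229)],.023)[0],Y,7.7); tf('red',cast(T,[(166.5,267)],.023)[0],Y,7.7)
c,_=blobs(T,[15,60,150],[28,255,255],(255,155,360,185),20)
for k in c: print('stake piece',cv2.boundingRect(k),*rect(T,k,.018))
close_job()
E
```

```text
green 0.047 -0.001
orange -0.053 0.003
white 0.045 0.017
red -0.051 -0.022
stake piece (265, 168, 18, 7) [0.6543 0.0775] [41. 15.] 88.4
stake piece (310, 166, 39, 8) [ 0.6543 -0.0556] [91. 17.] 88.5
the job is handed in; nothing more can be done
```

I finished the job and handed it in at about 34 s of the 128 s allowed; the hand-in gave no verdict.

- **Rolls:** green and orange are both in the blue tray. In the tray's frame the last top picture puts them at about (0.047, 0.00) m and (-0.053, 0.00) m, and the wrist pictures after release show them lying flat.
- **Knives:** red and white are both in the yellow tray at about (-0.051, -0.022) m and (0.045, 0.017) m. They lie on the floor, apart from each other and clear of the rim.
- **Stake:** it was fed through the tube from the -y side. About 40 mm sticks out at one end and 90 mm at the other, and it is within about 2° of the bore's line.
- **Gripper:** it was clear of everything at the end, and the force readings at the end of each move were no more than noise.

The calibration and the views agreed to within a few millimetres. The biggest disagreement was in how the stake lined up with the tube: the top and scene pictures suggested it was about 3 mm too far in +x, while the wrist picture suggested the opposite. I shifted it 2.5 mm in -x, and it went in without touching. I did not measure whether the objects were still (only single final pictures), nor their heights or the rolls' tilt directly.

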